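Present the bearing ball on its dish from the inspection turntable

ROBOT

A 7-joint arm with a two-finger parallel gripper is mounted at the origin on the work surface. World frame = base frame: x ahead of the robot, y to its left, z up, the work surface at z = 0. Lengths are in m, angles in rad, forces in N, time in s.
With the tool pointing down it reaches from about 0.425 to 0.95 m from the base axis. Payload 4.7 kg.
Tool frame: the origin (TCP) lies on the centre line of the jaws, within the pads' length; the fingertips stand robot.nose_length ahead of it and the grasp point (between the pads) lies 8 mm behind it (robot.nose_length is the distance from the TCP to the fingertips, in m); z points along the fingers, y is the line along which they close (so a half turn about z gives the same grasp; the last joint's range is limited). The gripper opens to 85 mm and grips with 20 to 120 N. Pads are 22 mm wide; open, the fingers measure 114 mm over their backs; the gripper's body (76 mm by 85 mm) begins 54 mm behind the grasp point. The pads swing forward as they close: fully open they stand 13 mm farther back than shut.
Start: joints at [1.173, 0.469, -0.049, 1.532, 0.024, 1.141, -0.082], TCP at [0.243, -0.63, 0.242] pointing down, gripper open.
Joint ranges: [-2.59, 2.59], [-0.33, 1.99], [-1.39, 1.29], [0.1, 2.45], [-1.04, 4.18], [0.21, 1.99], [-2.66, 2.66]. Speed limits (rad/s): [2.57, 2.57, 3.14, 3.14, 3.14, 3.14, 3.14].

INTERFACE

Orientations are given as [roll, pitch, yaw] about the fixed x, y, z axes, in that order (R = Rz(yaw) Ry(pitch) Rx(roll)).
In Python, from plant import robot gives the robot as it stands. Calls block until the motion is done:
- robot.goto(position, orientation): joint-space move of the TCP to a pose.
- robot.move_straight(position, vel=0.15, attitude=None, contact_N=None): straight line of the TCP; attitude=None keeps the orientation; vel is the mean speed in m/s. With contact_N (N) it stops when the force on the tool has changed by that much, and returns True; else False.
- robot.move_joints(angles): joint-space move.
- robot.grip(opening, strength=None): opening from 0.0 (shut) to 1.0 (fully open); strength is the grip in N (None keeps the last); returns when the fingers have stopped.
- robot.sleep(seconds).
- robot.inverse_kinematics(position, orientation): joint angles nearest the present ones, or None.
- robot.sense(): the state.
- robot.grab_frame(name): name is "scene" or "top" or "wrist"; returns a dict with "image" (400x640x3 uint8, red, green, blue), "range_z" (400x640 float32, m along the optical axis (not along the pixel's ray), 0 where there is no reading), "fx", "fy", "cx", "cy" (pixels), "R" (3x3) and "t" (3): a world point X has camera coordinates R X + t. Camera axes: x right, y down, z forward; pixel columns grow to the right and rows downward; lengths in m; the calibration is good to about 2 mm. A picture is of the moment at which its call begins.
A pose or a line that the arm cannot do raises robot.IKError and nothing moves.
- robot.close_job(): hands the job in; it is judged then, once.
The state is a dict: "t": time; "joint_pos": joint angles; "joint_velocities": joint speeds; "effort": joint torques, N m; "tcp_pos": TCP position; "tcp_rot": TCP orientation; "wrist_force": force on the tool from outside, world axes, zero at the start; "torque": the same for the moment, N m; "opening": opening from 0.0 (shut) to 1.0 (fully open); "gripper_force": force on a finger pad.
Only numpy, scipy, OpenCV 4.12 (cv2) and the standard library are available. Lean on these libraries where they do the work, as an engineer would, in place of code of your own. Each camera call takes 0.05 s, during which the arm holds its last target. There are 200 camera calls.

TASK

Swing the turntable anticlockwise (seen from above; it has an upright steel peg to turn it by) until it comes up against its stop, bringing the dish with the loose ball out from under the magnifier. Then lift the dish by its arch handle straight up a hand's breadth, and turn it a quarter turn anticlockwise so that its pouring lip points outwards from the turntable's axle, keeping it level and the ball in the middle all the while. Finish holding it there, still and level above its seat; leave the other things on the bench alone.

Things in the scene. Friction and masses are not known exactly. Their poses are not given: they have to be found in the camera images.
- turntable: bench turntable, fixed: dark steel foot, round wooden platter 260 mm across whose top is 32 mm above the bench, and a magnifier on a post (14 mm thick, 143 mm tall, at x = 0, y = -178 mm in this frame). Origin on the axle at bench level, z up; never moves in a run. x points the way the dish lies from the axle when the platter is at its stop
- lens (a point): centre of the underside of the round magnifier lens, 132 mm above the bench; lens 84 mm across, 10 mm thick; fixed at x = 0, y = -78 mm in the turntable frame
- platter (a joint): angle of the platter, rad, growing anticlockwise seen from above; starts at 0 (dish under the lens), the hard stop is at 1.571. It turns stiffly (dry friction about 0.12 N m, no spring) and stays where it is left
- peg_top (a point): centre of the top of the round upright steel peg (14 mm thick, sticking up 75 mm from the platter to 107 mm above the bench) fixed on the platter 108 mm from the axle, across the axle from the dish; grip it or push it to turn the platter
- seat (a point): centre of the dish's seat on the platter (a brass ring 3 mm high, 74 mm outside), 78 mm from the axle, at the platter's top, 32 mm above the bench; it turns with the platter, to turntable-frame x = 78, y = 0 mm at the stop
- dish: shallow aluminium dish, 104 mm across, 13 mm deep, about 180 g; inside a flat cone of 4 degrees: the ball rolls off its middle if the dish tilts more or is jerked (over 0.5 m/s2). Origin: centre of its underside, z up, x to its pouring lip (flat tongue reaching 70 mm from the centre). Arch handle in the y-z plane, legs at y = +-54 mm. In its seat the lip points to turntable -y when at the stop
- handle (a point): centre of the dish's straight wooden top bar, 80 mm above the dish's underside, on the dish's axis; the bar is 12 mm thick (along the dish's x), 14 mm high, 112 mm long (along the dish's y). Grip it across its thickness, the fingers closing along the dish's x; the ball's top is 39 mm below the bar's underside
- ball_center (a point): centre of the loose steel ball, 28 mm in diameter, 90 g, lying in the middle of the dish, its centre 20 mm above the dish's underside
- pencil_pot: white ceramic pot of pencils, 68 mm across, 160 mm tall; bystander, leave alone. Origin: centre of its underside
- screwdriver: wooden-handled screwdriver 190 mm long, lying; bystander, leave alone. Origin: underside
- collar: steel ring 48 mm across, 22 mm high, lying on the bench; bystander, leave alone. Origin: centre of its underside
- plane: wooden hand plane 190 x 56 mm, about 110 mm tall; bystander, leave alone. Origin: centre of its underside
- saucer: white ceramic saucer, 110 mm across, empty; bystander, leave alone. Origin: centre of its underside
- oil_bottle: amber oil bottle, 52 mm across, 130 mm tall; bystander, leave alone. Origin: centre of its underside
- wrench: steel wrench 180 mm long, lying; bystander, leave alone. Origin: underside
Things that resemble listed ones, but are neither listed nor needed, are in the scene too. There is more than one size of the dish; the job needs the smallest.

How it is judged:
On the way, in this order (a step that is already met when the one before it is completed fails the run):
1. the platter is turned to its stop, the dish with its ball still in its seat (value of joint platter above 1.53 rad and height (world z) of dish below 0.045 m and horizontal distance between dish and seat below 0.012 m), for 0.2 s.
2. the dish is lifted clear of its seat (height (world z) of dish above 0.09 m), for 0.2 s.
At the end, for the whole second after the job is handed in: Platter at its stop (4 degrees). Only the fingers hold the dish, still, at least 58 mm above its seat and within 40 mm sideways of it, level within 4 degrees, lip pointing straight out from the axle within 11 degrees, ball at rest within 12 mm of the middle (value of joint platter above 1.5 rad and height (world z) of dish above 0.09 m and horizontal distance between dish and seat below 0.04 m and angle between the x axis of dish and the x axis of turntable, either way round below 0.2 rad and x of turntable in the frame of dish below -0.03 m and angle between dish's own z axis and vertical below 0.07 rad and horizontal distance between ball_center and dish below 0.012 m and z of ball_center in the frame of dish below 0.03 m and linear speed of ball below 0.05 m/s and linear speed of dish below 0.02 m/s and angular speed of dish below 0.15 rad/s and contact force between the fingers and dish above 1.5 N and contact force between dish and turntable below 0.05 N); the arm keeps its last pose, push and grip.
It fails at once if the ball strays more than 20 mm from the middle of the dish (horizontal distance between ball_center and dish above 0.02 m).
It fails at once if the dish is tilted by more than 11 degrees (angle between dish's own z axis and vertical above 0.2 rad).
It fails at once if a bystander is moved by more than 30 mm (distance of any of pencil_pot, screwdriver, collar, plane, saucer, oil_bottle, wrench from where it was at the start of the episode above 0.03 m).
It also fails if it takes over 67 s, if anything falls off the work surface, if the arm or the gripper's body presses on something with over 40 N, if the wrist force passes 120 N, or if a joint passes its speed limit or range.

## Working session

There is one attempt and no reset: what is moved stays moved. The work goes in short steps, each a Python script; the robot and the scene stay as the last script left them, time stands still between calls to the robot, and variables do not carry over. Pictures are saved under pics/ and viewed, at most 10 in all, crops included, and the job is handed in when it is done.

```bash
mkdir -p pics
python3 - <<'E'
from plant import robot
import cv2,numpy as np,pickle
d={}
for n in("scene","top"):
    f=robot.grab_frame(n); d[n]=f
    cv2.imwrite(f"pics/{n}0.png",f["image"][:,:,::-1])
    print(n,f["fx"],f["cx"],f["cy"],(-f["R"].T@f["t"]).round(3))
pickle.dump(d,open("f0.pkl","wb"))
s=robot.sense();print(robot.nose_length,s["t"],s["tcp_pos"],s["tcp_rot"],s["opening"],s["wrist_force"])
E
```

```text
scene 471.720795018217 323.33338574511106 198.14566514496514 [1.547 0.277 0.787]
top 502.3392022955558 322.8690861743616 194.57116436126967 [ 0.318 -0.025  1.474]
0.011 0.1 [ 0.24315908 -0.62913162  0.24136162] [-3.13980693e+00  6.31413007e-05  3.68854512e-01] 0.9999393542274939 [ 0.13595107 -0.30988743 -0.39249874]
```

View pics/top0.png

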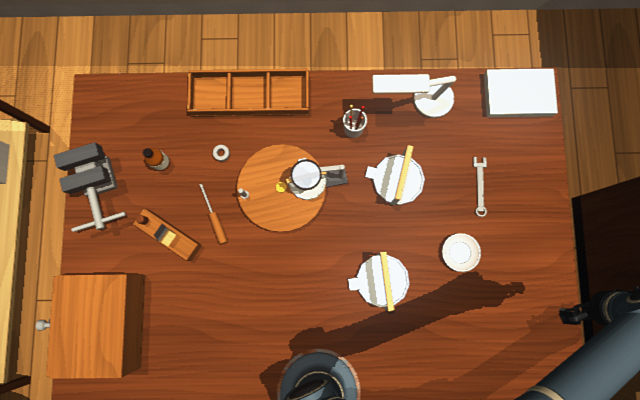

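View pics/scene0.png

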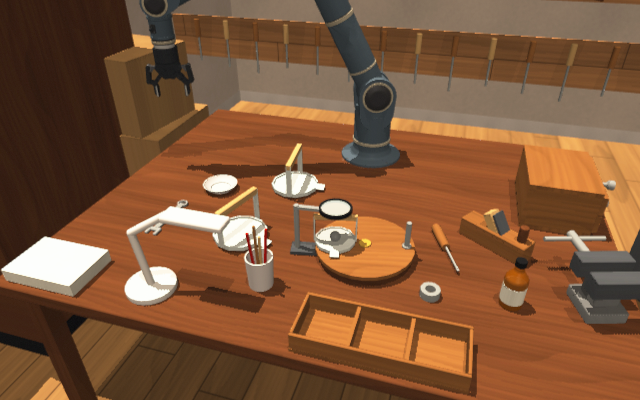

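The top view shows the turntable at about (281,188), the peg at (243,194) and the lens at (306,174) above the dish on the platter. Three dishes have arch handles: (398,180), (382,280), and one under the lens at about (308,185). The task dish is the one under the lens: it is the smallest, sits on the platter and holds the ball. The other two stand on the bench and look larger. Next I'll measure and confirm with a crop.

```bash
cat > h.py <<'E'
import numpy as np,cv2
from scipy.optimize import least_squares
def cloud(f):
    z=f["range_z"].astype(float);v,u=np.mgrid[:z.shape[0],:z.shape[1]]
    P=np.stack([(u-f["cx"])/f["fx"]*z,(v-f["cy"])/f["fy"]*z,z],-1)
    X=(P-f["t"])@f["R"]; X[z==0]=np.nan
    return X
def circ(p,r=None):
    p=p[:,:2];c=p.mean(0)
    g=(lambda q:np.hypot(*(p-q[:2]).T)-(q[2] if r is None else r))
    return least_squares(g,[*c,0.1],loss="soft_l1",f_scale=0.002).x
E
python3 - <<'E'
import pickle,cv2,numpy as np
from h import *
d=pickle.load(open("f0.pkl","rb"))
X=cloud(d["top"]); 
A=X[140:240,228:350].reshape(-1,3)
pl=A[(abs(A[:,2]-0.032)<0.006)]
hull=cv2.convexHull(pl[:,:2].astype(np.float32))[:,0]
print("platter z",np.median(pl[:,2]),"circle",circ(hull))
B=X[185:203,234:252].reshape(-1,3); B=B[B[:,2]>.06]; print("peg n",len(B),B[B[:,2]>.1].mean(0),B[:,2].max())
L=X[155:195,285:328].reshape(-1,3);L=L[abs(L[:,2]-.142)<.008]
print("lens",len(L),L[:,2].mean(), circ(cv2.convexHull(L[:,:2].astype(np.float32))[:,0]))
# scene cam
Y=cloud(d["scene"]).reshape(-1,3);c=circ(hull)[:2]
r=np.hypot(*(Y[:,:2]-c).T)
pg=Y[(r<.14)&(Y[:,2]>.06)&(Y[:,2]<.112)&(Y[:,1]>c[1]+.06)];print("peg scene",len(pg),pg.mean(0),pg[:,2].max())
lz=Y[(r<.14)&(abs(Y[:,2]-.142)<.006)];print("lens scene",len(lz),lz.mean(0), lz[:,:2].min(0),lz[:,:2].max(0))
bar=Y[(r<.15)&(Y[:,2]>.098)&(Y[:,2]<.122)&(Y[:,1]<c[1]-.02)];print("bar",len(bar),bar.mean(0),bar.min(0),bar.max(0))
for n,(a,b,e,g) in {"d1":(140,215,365,430),"d2":(245,315,345,415)}.items():
    D=X[a:b,e:g].reshape(-1,3);H=D[(D[:,2]>.06)];print(n,H.mean(0),H[:,2].max(),np.ptp(H,0))
im=d["scene"]["image"][185:280,275:435,::-1]
a=cv2.resize(im,None,fx=5,fy=5,interpolation=cv2.INTER_CUBIC);cv2.imwrite("pics/crop1.png",a)
E
```

```text
platter z 0.03199114955429003 circle [0.57882354 0.1023621  0.12955838]
peg n 38 [0.5572746  0.2085322  0.10636541] 0.11248962884013004
lens 769 0.13991403320391532 [0.59332345 0.02597824 0.04237989]
peg scene 94 [0.56094134 0.20896808 0.08624558] 0.10974255916818654
lens scene 583 [0.59476413 0.02397764 0.13944514] [ 0.55147763 -0.03383217] [0.63752172 0.06880599]
bar 151 [0.59638255 0.02896404 0.11184923] [ 0.57552632 -0.02738063  0.09935966] [0.61339814 0.08174955 0.12078893]
d1 [ 0.59607138 -0.24034086  0.11743599] 0.12861132997685099 [0.15301554 0.05489184 0.06313814]
d2 [ 0.30429103 -0.18532035  0.11853914] 0.12864895808400845 [0.15375198 0.03133112 0.06732681]
```

View pics/crop1.png

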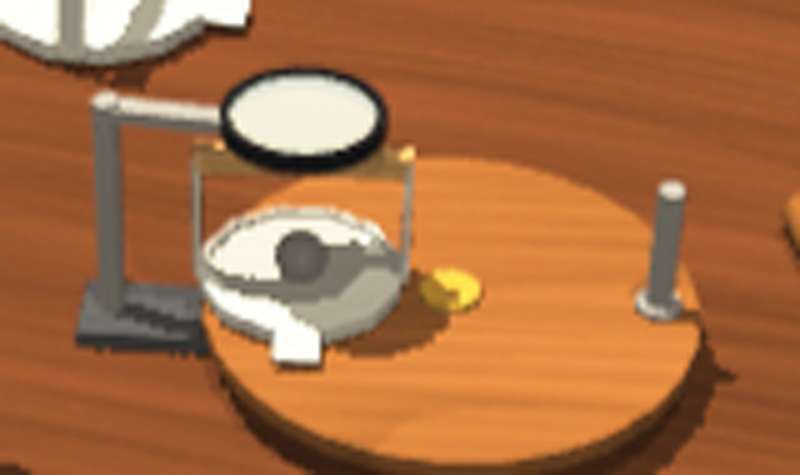

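The crop confirms it: the dish under the lens holds the ball, with its bar ends at (205,160) and (405,160) and the lens at (300,120). The peg is at (670,190). The white tongue at (297,345) points towards the scene camera (+x). That is worth re-checking after the swing, because it sets which way to turn the dish. Measurements agree with the description: platter radius 129.6 mm, peg 108 mm from the axle, lens 78 mm from the axle, and the decoy handles about 150 mm long. The turntable yaw is about 0.185.

```bash
cat >> h.py <<'E'
TH=0.185; C=np.array([.5790,.1020])
def at(r,a,z): return [C[0]+r*np.cos(TH+a),C[1]+r*np.sin(TH+a),z]
def down(yaw): return [np.pi,0,yaw]
E
python3 - <<'E'
from plant import robot
from h import *
pi=np.pi
for a in np.linspace(0,pi/2,4):
    q=robot.inverse_kinematics(at(.108,pi/2+a,.086),down(TH-pi/2+a)); print(a.round(2),None if q is None else np.round(q,2))
for y in (-pi/2,0,pi/2):
    q=robot.inverse_kinematics(at(.078,0,.19),down(TH+y)); print(y,None if q is None else np.round(q,2))
robot.goto(at(.108,pi/2,.2),down(TH-pi/2))
f=robot.grab_frame("wrist");cv2.imwrite("pics/w1.png",f["image"][:,:,::-1])
X=cloud(f).reshape(-1,3);p=X[np.isfinite(X[:,0])]
B=p[(np.hypot(*(p[:,:2]-at(.108,pi/2,0)[:2]).T)<.03)&(p[:,2]>.06)&(p[:,2]<.115)];print("peg",len(B),B.mean(0) if len(B) else 0, B[B[:,2]>.103].mean(0))
s=robot.sense();print(s["t"],s["tcp_pos"],s["tcp_rot"],at(.108,pi/2,0))
E
```

```text
0.0 [ 0.35  0.87 -1.18  1.82  0.9   1.12  2.16]
0.52 [-1.09  0.61  0.91  2.03 -0.67  0.82 -2.22]
1.05 [ 0.05  0.44 -0.52  2.07  0.33  0.71 -2.59]
1.57 [ 0.22  0.43 -0.59  2.11  0.37  0.7  -2.  ]
-1.5707963267948966 [-0.92  0.75  1.11  1.65 -0.71  1.2  -2.6 ]
0 [ 0.16  0.57 -0.58  1.59  0.34  1.09 -1.9 ]
1.5707963267948966 [ 0.26  0.61 -0.75  1.58  0.45  1.13 -0.41]
peg 385 [0.55619909 0.20478517 0.09441324] [0.55566045 0.20695441 0.10574234]
3.2917 [0.55951086 0.20740777 0.19984824] [ 3.14145420e+00 -4.15646115e-04 -1.38722525e+00] [np.float64(0.5591337743789715), np.float64(0.208157115068065), 0]
```

View pics/w1.png

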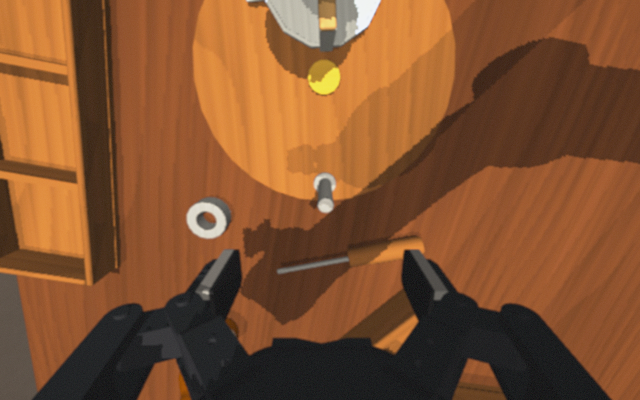

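The wrist view shows the peg at (325,195) between the fingers, the collar at (208,217) off to the side, and the dish at the top. For wrist range I'll use the other half-turn for the grip (yaw TH+90°).

Run:
```python
from plant import robot
from h import *
pi=np.pi
P=lambda a,z=.086: at(.108,pi/2+a,z)
robot.goto(P(0,.2),down(TH+pi/2))
robot.move_straight(P(0),vel=.08,contact_N=15)
robot.grip(0.25,25); robot.grip(0.0,25)
s=robot.sense();print(s["t"],s["tcp_pos"],s["opening"],s["gripper_force"],s["joint_pos"])
hit=False
for a in np.linspace(0,1.5,10)[1:]:
    hit=robot.move_straight(P(a),vel=.03,attitude=down(TH+pi/2+a),contact_N=25)
    s=robot.sense();print(a.round(2),hit,s["tcp_pos"],s["wrist_force"].round(1) if hasattr(s["wrist_force"],"round") else s["wrist_force"])
    if hit: break
else:
    hit=robot.move_straight(P(1.66),vel=.012,attitude=down(TH+pi/2+1.571),contact_N=10)
s=robot.sense();d=np.array(s["tcp_pos"])[:2]-C
print(hit,s["t"],s["tcp_pos"],s["wrist_force"],"angle",(np.arctan2(d[1],d[0])%(2*pi))-TH-pi/2,np.hypot(*d))
```

```text
5.9667 [0.5560593  0.2075886  0.08590588] 0.15408060914336258 24.640758633613586 [ 0.29249358  0.7859466  -1.06226537  1.8262507   0.79885656  1.03896046
  2.23168687]
0.17 True [0.544486   0.21265156 0.0859052 ] [0.1 0.8 2.7]
True 7.925 [0.544486   0.21265156 0.0859052 ] [0.08017868 0.81678958 2.69450005] angle 0.117352802475162 0.11590938105393629
```

Run:
```python
from plant import robot
from h import *
s=robot.sense();print(s["t"],s["tcp_pos"],s["tcp_rot"],s["joint_pos"].round(2),s["opening"],s["gripper_force"],s["wrist_force"],s["torque"])
f=robot.grab_frame("wrist");cv2.imwrite("pics/w2.png",f["image"][:,:,::-1])
pi=np.pi
for a in(.17,.8,1.57):
  for k in (0,pi):
    q=robot.inverse_kinematics(at(.108,pi/2+a,.086),down(TH+pi/2+a+k)); print(a,k,None if q is None else np.round(q,2))
```

```text
7.925 [0.544486   0.21265156 0.0859052 ] [ 3.13087003 -0.00406481  2.74036443] [-0.01  0.57 -0.58  1.87  0.41  0.81  0.37] 0.14802204933878707 25.097360014915466 [0.08017868 0.81678958 2.69450005] [-0.050909    0.12403196  0.04115567]
0.17 0 [-0.15  0.52 -0.37  1.89  0.26  0.77 -0.31]
0.17 3.141592653589793 [ 0.33  0.79 -1.11  1.87  0.83  1.04  2.36]
0.8 0 [ 0.03  0.47 -0.55  2.03  0.36  0.73  0.25]
0.8 3.141592653589793 [-1.19  0.68  1.11  2.1  -0.82  0.89 -1.75]
1.57 0 [ 0.34  0.48 -0.75  2.1   0.48  0.74  1.04]
1.57 3.141592653589793 [-0.3   0.37  0.05  2.14 -0.03  0.64 -1.62]
```

View pics/w2.png

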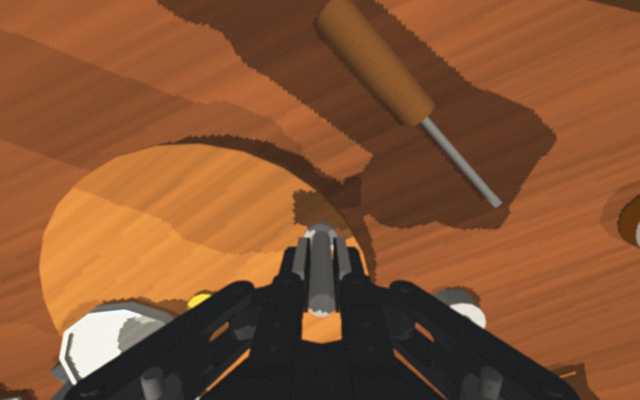

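The half-turned `goto` had kept the old equivalent yaw, so the first arc segment began twisting the wrist and the contact check stopped it. The picture shows the peg still between the pads at (320,300) and the dish at the lower left, undisturbed. I'll let go, relocate the peg and regrip with the right yaw.

Run:
```python
from plant import robot
from h import *
s=robot.sense();p=np.array(s["tcp_pos"])
robot.grip(1.0)
robot.move_straight([p[0],p[1],.2],vel=.12)
for n in("wrist","top"):
    f=robot.grab_frame(n);X=cloud(f).reshape(-1,3);X=X[np.isfinite(X[:,0])]
    r=np.hypot(*(X[:,:2]-C).T)
    B=X[(abs(r-.108)<.02)&(X[:,2]>.1)&(X[:,2]<.112)&(X[:,1]>.15)&(np.hypot(*(X[:,:2]-p[:2]).T)<.04)]
    if len(B):
        m=np.median(B,0);d=m[:2]-C;print(n,len(B),m,"r",np.hypot(*d),"a",np.arctan2(d[1],d[0])-TH-np.pi/2)
cv2.imwrite("pics/t2.png",cv2.resize(f["image"][120:250,210:370,::-1],None,fx=4,fy=4))
s=robot.sense();print(s["t"],s["tcp_pos"],s["tcp_rot"])
```

```text
wrist 202 [0.55369063 0.20864486 0.10574245] r 0.1096069798893557 a 0.04801308012034511
9.8833 [0.544014   0.21236059 0.19900963] [ 3.13296313 -0.00630101  2.74094445]
```

View pics/t2.png

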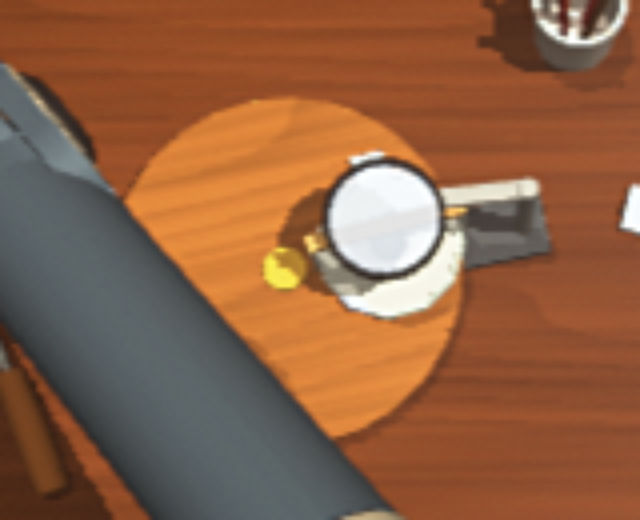

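The top view shows the dish still under the lens at (390,240) with its tongue at (365,158), towards +x. The peg is at platter angle ≈0.03–0.05, so I'll regrip.

Run:
```python
from plant import robot
from h import *
pi=np.pi
P=lambda a,z=.086: at(.108,pi/2+a,z)
a0=.04
robot.move_straight(P(a0,.19),vel=.02,attitude=down(TH+pi/2+a0))
s=robot.sense();print(s["t"],s["tcp_rot"],s["joint_pos"].round(2))
assert abs(s["tcp_rot"][2]-(TH+pi/2+a0))<.05
robot.move_straight(P(a0),vel=.08,contact_N=15)
robot.grip(0.0,25)
s=robot.sense();print(s["t"],s["tcp_pos"],s["opening"],s["gripper_force"])
for a in np.linspace(a0,1.5,10)[1:]:
    hit=robot.move_straight(P(a),vel=.03,attitude=down(TH+pi/2+a),contact_N=25)
    s=robot.sense();print(a.round(2),hit,np.round(s["tcp_pos"],4),np.round(s["wrist_force"],1))
    if hit: break
else:
    hit=robot.move_straight(P(1.66),vel=.012,attitude=down(TH+pi/2+1.571),contact_N=10)
s=robot.sense();d=np.array(s["tcp_pos"])[:2]-C
print(hit,s["t"],s["tcp_pos"],s["tcp_rot"],s["wrist_force"],"angle",(np.arctan2(d[1],d[0])%(2*pi))-TH-pi/2,np.hypot(*d))
```

```text
10.975 [-3.14125091e+00 -8.96365495e-05  1.79670989e+00] [-0.1   0.42 -0.43  1.77  0.2   0.99 -0.38]
13.075 [0.55501069 0.20731112 0.08611155] 0.15324678089259586 25.157086551189423
0.2 False [0.5379 0.2023 0.0861] [-1.8  0.1  2.6]
0.36 False [0.5222 0.1946 0.0861] [-3.2  2.   3.2]
0.53 False [0.5078 0.1844 0.0861] [-2.7  3.1  3.7]
0.69 False [0.4952 0.1718 0.0861] [-4.   3.2  4.7]
0.85 False [0.4848 0.1574 0.086 ] [-5.2  3.5  4.8]
1.01 False [0.4769 0.1414 0.086 ] [-5.3  2.6  6.8]
1.18 False [0.4718 0.1243 0.086 ] [-5.9  2.   8.6]
1.34 False [0.4696 0.1067 0.086 ] [-6.6  2.5  8.9]
1.5 False [0.4703 0.0888 0.086 ] [-4.6  0.5  8.7]
True 20.5833 [0.47182807 0.08164075 0.08601178] [ 3.13799174e+00 -1.98506492e-03 -2.98162970e+00] [-1.13872693 -0.16044065  3.23590657] angle 1.5735275187863023 0.1090885966384516
```

It stopped on contact at angle ≈1.573. I'll release, rise and inspect the dish.

Run:
```python
from plant import robot
from h import *
import pickle
robot.sleep(.2);robot.grip(1.0)
s=robot.sense();p=np.array(s["tcp_pos"])
robot.move_straight([p[0],p[1],.22],vel=.12)
robot.move_straight(at(-.02,0,.22),vel=.15)
H=np.array(at(.078,0,0))[:2]
F={}
for n in("wrist","top","scene"):
    f=F[n]=robot.grab_frame(n);X=cloud(f).reshape(-1,3);X=X[np.isfinite(X[:,0])]
    q=(X[:,:2]-C)@np.array([[np.cos(TH),-np.sin(TH)],[np.sin(TH),np.cos(TH)]])  # turntable frame
    b=(np.hypot(q[:,0]-.078,q[:,1])<.065)&(X[:,2]>.107)&(X[:,2]<.124)
    if b.sum()>8:
        c,v=np.linalg.eigh(np.cov(q[b].T));e=v[:,1]
        print(n,"bar",b.sum(),q[b].mean(0),"range",q[b].min(0),q[b].max(0),"dir",np.arctan(e[1]/e[0]),"ztop",np.percentile(X[b,2],95))
    k=(np.hypot(q[:,0]-.078,q[:,1])<.08)&(np.hypot(q[:,0]-.078,q[:,1])>.058)&(X[:,2]>.037)&(X[:,2]<.06)
    if k.sum(): print(n,"lip",k.sum(),np.median(q[k],0))
pickle.dump(F,open("f1.pkl","wb"))
a=[cv2.resize(F["wrist"]["image"],(400,250)),cv2.resize(F["scene"]["image"][185:280,275:435],(400,250)),]
cv2.imwrite("pics/c3.png",np.hstack([cv2.resize(F["scene"]["image"][185:280,275:427],(400,250)),a[0]])[:,:,::-1])
print(robot.sense()["t"])
```

```text
wrist bar 1221 [0.06851784 0.00105557] range [ 0.01903302 -0.00718961] [0.13114265 0.00969612] dir 0.046519188259173956 ztop 0.11896114613846336
wrist lip 266 [0.065621   0.06108544]
top lip 4 [ 0.08043723 -0.06615933]
scene bar 169 [0.08433503 0.0014885 ] range [ 0.02253548 -0.0061231 ] [0.13469304 0.00902772] dir 0.055241656357592726 ztop 0.12031375795912033
scene lip 46 [0.07163447 0.06262677]
23.6333
```

View pics/c3.png

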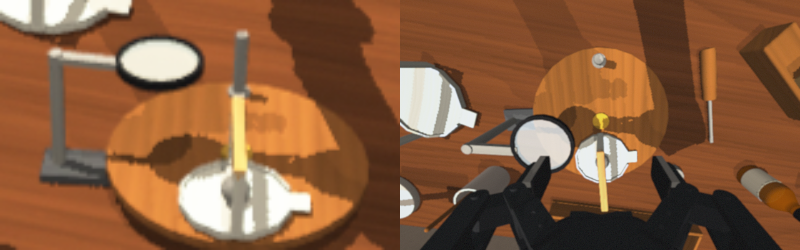

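Left is the scene crop and right is the wrist view. The dish is out from under the lens at the stop with the ball in the middle. Its only tongue is at (298,203) left and (628,157) right, which is turntable **+y**, not −y as the text says. Both depth measurements agree (lip at y ≈ +0.062). To get the lip pointing outwards, which is what's judged, the dish needs a quarter turn *clockwise*; anticlockwise would point it at the axle. The bar centre is at (0.078, 0.001) with its top at 0.119, as expected.

Run:
```python
from plant import robot
from h import *
pi=np.pi
x,y=C+np.array([np.cos(TH)*.078-np.sin(TH)*.0012,np.sin(TH)*.078+np.cos(TH)*.0012])
robot.move_straight([x,y,.2],vel=.1,attitude=down(TH+pi+.045))
print(robot.move_straight([x,y,.104],vel=.05,contact_N=8))
for o in(.3,.22,.18):robot.grip(o,20)
robot.grip(0,20);robot.grip(0,40);robot.sleep(.2)
s=robot.sense();print(s["t"],s["tcp_pos"],s["tcp_rot"],s["opening"],s["gripper_force"],s["wrist_force"],s["joint_pos"].round(2))
f=robot.grab_frame("scene");cv2.imwrite("pics/s4.png",cv2.resize(f["image"][150:290,270:450,::-1],None,fx=4,fy=4))
```

```text
False
28.5417 [0.65553976 0.11762927 0.10411026] [ 3.14147659e+00  3.11010673e-04 -2.91155089e+00] 0.13312820512005627 41.45547151565552 [0.45431552 0.2528037  0.64836308] [ 0.26  0.72 -0.76  1.65  0.56  1.01  1.11]
```

View pics/s4.png

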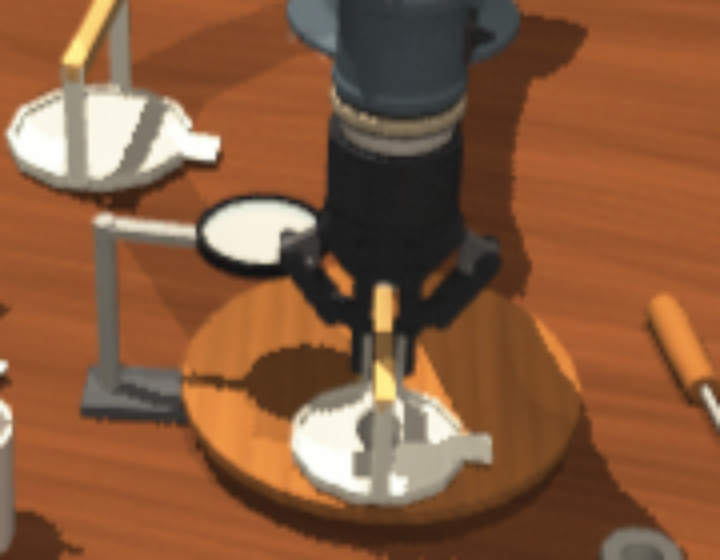

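The bar is gripped at (383,340), the ball is central at (378,430), and the tongue is at (475,447). Next: lift, then turn clockwise.

Run:
```python
from plant import robot
from h import *
pi=np.pi
s=robot.sense();x,y,z=s["tcp_pos"]
robot.move_straight([x,y,z+.075],vel=.025,attitude=down(TH+pi+.045));robot.sleep(.4)
s=robot.sense();print(s["t"],s["tcp_pos"],s["opening"],s["wrist_force"],s["torque"])
n=5;a0=TH+pi+.045;a1=TH+pi/2
robot.move_straight([x,y,z+.083],vel=.002,attitude=down(a1))
robot.sleep(.8)
s=robot.sense();print(s["t"],s["tcp_pos"],s["tcp_rot"],s["opening"],s["gripper_force"],s["wrist_force"])
f=robot.grab_frame("scene");cv2.imwrite("pics/s5.png",cv2.resize(f["image"][130:290,260:450,::-1],None,fx=3.5,fy=3.5))
```

```text
32.1417 [0.6554897  0.11765826 0.17905015] 0.1354528461876019 [-0.16149633 -0.50337564 -2.18837031] [ 0.01032469  0.04419277 -0.01671817]
35.7583 [0.65551751 0.11765427 0.18705808] [-3.14159230e+00 -6.22254630e-06  1.75582899e+00] 0.1271971739205867 40.99451243877411 [-0.37855055 -0.65635327 -2.34855144]
```

View pics/s5.png

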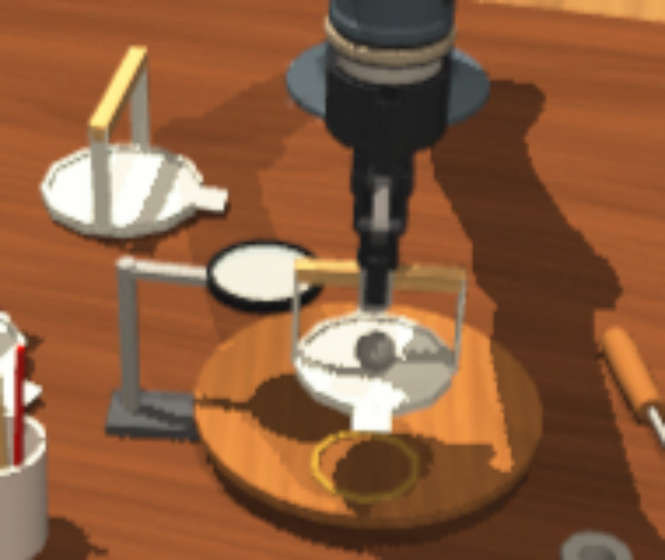

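The dish is held above its seat ring (365,465), with the ball central at (377,350) and the lip outward at (372,415). I'll check bar level and heading by depth, then hand in.

Run:
```python
from plant import robot
from h import *
f=robot.grab_frame("scene");X=cloud(f).reshape(-1,3);X=X[np.isfinite(X[:,0])]
q=(X[:,:2]-C)@np.array([[np.cos(TH),-np.sin(TH)],[np.sin(TH),np.cos(TH)]])
b=(abs(q[:,0]-.078)<.025)&(abs(q[:,1])<.052)&(abs(q[:,1])>.02)&(X[:,2]>.186)&(X[:,2]<.208)
t=np.polyfit(q[b,1],X[b,2],1)[0];h=np.polyfit(q[b,1],q[b,0],1)[0]
s=robot.sense();print(b.sum(),"tilt",t,"heading",h,X[b,2].mean(),s["opening"],s["tcp_pos"])
if b.sum()>30 and abs(t)<.05 and abs(h)<.15: print(robot.close_job())
```

```text
208 tilt 0.0011330504276491529 heading -0.0032523228634287545 0.19703468423654885 0.1284780716793518 [0.65549813 0.11766154 0.18708924]
the job is handed in; nothing more can be done
None
```

The job is handed in, verdict not shown: the platter is at its stop, and the dish is held still and level about 83 mm above its seat with the ball centred and the lip pointing outwards; I turned it clockwise, not anticlockwise as written, because its lip was at turntable +y, not −y.

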